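# Find the cam notch of a board clamp by feel and lock it

### The arm

A 6-joint arm with a two-finger parallel gripper is mounted at the origin on the work surface. World frame = base frame: x ahead of the robot, y to its left, z up, the work surface at z = 0. Lengths are in mm, angles in rad, forces in N, time in s.
With the tool pointing down it reaches from about 300 to 775 mm from the base axis. Payload 14.6 kg.
Tool frame: the origin (TCP) lies midway between the tips of the shut fingers; the grasp point (between the pads) lies manip.grasp_offset behind it (manip.grasp_offset is the distance from the TCP to the grasp point, in mm); z points along the fingers, y is the direction in which the jaws open and shut (so a half turn about z gives the same grasp; the last joint's range is limited). The gripper opens to 94 mm and grips with 3 to 60 N. Pads are 16 mm wide; open, the fingers measure 119 mm over their backs; the gripper's body (75 mm by 177 mm) begins 78 mm behind the grasp point.
Start: joints at [1.063, 0.3, 1.521, -0, 1.321, -0.067], TCP at [234.661, 497.417, 184.746] pointing down, gripper open.
Joint ranges: [-3.03, 3.03], [-0.79, 2.21], [0.23, 2.52], [-1.04, 4.18], [0, 3.07], [-2.55, 2.55]. Speed limits (rad/s): [2.22, 2.22, 2.57, 3.14, 3.14, 3.14].

### API

Orientations are given as [roll, pitch, yaw] about the fixed x, y, z axes, in that order (R = Rz(yaw) Ry(pitch) Rx(roll)).
In Python, from cell import monitor, vision, order, manip gives the robot as it stands.
- The arm moves only by the shell command python3 -m jog 'ROWS' [FORCE]. ROWS is JSON, a list of rows, each a list of 7 numbers: the shift along the tool's x, y, z in cm, then the turn, a rotation vector about the tool's x, y, z in rad, then the opening in per cent of the stroke, from 0 (shut) to 100 (fully open). In form: [[tx, ty, tz, rx, ry, rz, jaw], ...]. A call has 1 to 8 rows; each row shifts and turns the commanded pose from where the row before left it, along the tool's axes as they then stand; what a row does not reach is not made up. A row lasts 1/10 s, in which the tool goes at most 50 mm and 8.59 degrees, less where a joint would pass 70% of its speed; a pose out of reach is approached as far as the arm can. A call is refused whole if a number of a shift passes 5 or a number of a turn 0.15, either way. A call with a gripper value outside its range is refused whole. The fingers move at their own pace and stop on an object; FORCE is the grip in N (left out, the last holds). Time passes only in rows, so rows that do not move let the fingers close. It gives the time, the measured TCP pose, the force and the opening at its end, in the units of the state.
- monitor.read_state(): the state, without advancing time (a new reading comes with each control period).
- vision.camera(name): name is "scene" or "top" or "wrist"; returns a dict with "color" (480x640x3 uint8, blue, green, red), "fx", "fy", "cx", "cy" (pixels), "cam_to_world" (4x4, takes a point from camera to world coordinates); the wrist camera has in their place "tool_from_camera" (4x4, takes a point from camera to tool coordinates, whose origin is the TCP and whose axes are the flange's). Camera axes: x right, y down, z forward; pixel columns grow to the right and rows downward; lengths in mm; the calibration is good to about 2 mm. A picture is of the moment at which its call begins: read the wrist's pose just before it. There is no depth.
- order.sign_off(): hands the job in, once; it reports no verdict.
The state is a dict: "clock": time; "joints": joint angles; "qd": joint speeds; "effort": joint torques, N m; "eef_pos": TCP position; "eef_rot": TCP orientation; "wrist_force": force on the tool from outside, world axes, zero at the start; "moment": the same for the moment, N m; "finger_gap": finger opening in mm.
Only numpy, scipy, OpenCV 4.12 (cv2) and the standard library are available. Lean on these libraries where they do the work, as an engineer would, in place of code of your own. Each camera call takes 0.05 s, during which the arm holds its last target.

### The job

Lock the board clamp on the mat: turn its round black knob slowly clockwise (seen from above) until you feel it drop into its hidden notch, let go of it there, then push the small steel lock slide fully home towards the knob. The slide only goes in when the knob sits in its notch, so never force it against the cam, and leave the boards and other things on the mat where they are.

Things in the scene. Friction and masses are not known exactly. Their poses are not given: they have to be found in the camera images.
- fixture: Board clamp fixed to the bench: aluminium block 130 (x) x 210 (y) x 40 mm high, y from -125 to +85 mm about its origin, which lies on the bench under the knob axis; z up, yaw varies. On it a dark round shroud, 84 mm across, top at z 62 mm, carries the knob. Clamp jaws 12 mm high stand at the +y end, the lock slide (tab 30 x 10 mm) at the -y end.
- cam_knob: Round fluted black knob, 45 mm across, z 66 to 100 mm, turning about the vertical axis through its origin (same as the fixture origin). Turning takes a steady 0.10 to 0.15 N m; held still between small steps, up to 0.15 N m remains, either way. The hidden notch lies 0.3 to 1.3 rad clockwise of the start; nothing outside, nor this attitude, shows where. Past the notch it turns steadily again and may be turned back.
- knob_grip (a point): Point on the knob axis at z 86 mm, the height to grip the knob (24 mm above the shroud); fixed to the fixture, same axes. Turning in (steps of 0.03 rad or less), the resisting torque dips by 0.1 to 0.3 N m, below zero, over about 0.12 rad (a sprung pin pulls the knob on), then climbs to +0.5 within 0.1 rad as the pin climbs out. Released within 0.1 rad of the notch, the knob is pulled to its middle.
- lock_tab (a point): Centre of the top edge of the steel lock slide tab: 30 mm wide (fixture x), 10 mm thick (fixture y), from z 48 to 81 mm. It starts 92 mm from the knob axis on the fixture -y side and is pushed to fixture +y. Axes as the fixture. Behind it (-y) is 28 mm of flat: slide plate and block, highest at z 49 mm, then the block edge.
- lock_slide (a joint): How far the lock slide is in, m: 0 withdrawn (start), 0.016 fully home. It slides with about 2 N of friction and stays where it is left. With the knob out of its notch it is stopped hard by the cam at about 0.006.
- module_a: memory module, green board 68 x 30 x 5 mm, lying flat; origin under its centre. A bystander.
- module_b: second memory module, like module_a. A bystander.
- mainboard: green circuit board 160 x 130 x 5 mm with black chips, lying flat; origin under its centre. A bystander.
- parts_cup: grey plastic bowl, 60 mm across, 35 mm high; origin under its centre. A bystander.
- driver: screwdriver 170 mm long, lying flat along its x axis. A bystander.
- spool: grey spool 60 mm across, 45 mm high, standing on its end; origin under its centre. A bystander.
- carton: small cardboard box 70 x 120 x 40 mm; origin under its centre. A bystander.

How it is judged (in metres and radians):
At the end, for the whole second after the job is handed in: The lock slide is home (at least 13.5 of its 16 mm, which it can reach only with the knob in its notch), and slide and knob are at rest (value of joint lock_slide above 0.0135 m and velocity of joint lock_slide below 0.01 m/s and angular speed of cam_knob below 0.1 rad/s); the robot touches nothing.
It fails at once if the lock slide is forced against the cam with more than 30 N (contact force between lock_slide and cam_knob above 30 N).
It fails at once if a bystander (board, module, bowl, screwdriver, spool or carton) is moved by more than 30 mm (distance of any of module_a, module_b, mainboard, parts_cup, driver, spool, carton from where it was at the start of the episode above 0.03 m).
It also fails if it takes over 64 s, if anything falls off the work surface, if the arm or the gripper's body presses on something with over 40 N, if the wrist force passes 120 N, or if a joint passes its speed limit or range.

## Working session

There is one attempt and no reset: what is moved stays moved. The work goes in short steps, Python scripts to look and compute and a shell command to move; the robot and the scene stay as the last step left them, time stands still between calls to the robot, and variables do not carry over. Pictures are saved under pics/ and viewed, and the job is handed in when it is done.

```bash
ls; mkdir -p pics; python3 - <<'E'
from cell import monitor, vision, manip
import cv2
print(monitor.read_state(), manip.grasp_offset)
for n in("scene","top","wrist"):
    c=vision.camera(n); cv2.imwrite(f"pics/{n}0.png",c["color"]); print(n,c["fx"],c["fy"],c["cx"],c["cy"],c.get("cam_to_world",c.get("tool_from_camera")).__repr__())
E
```

```text
pics
{'clock': 0.0, 'joints': array([ 1.06339131e+00,  3.00461905e-01,  1.52159654e+00, -3.37757147e-05,
        1.32071330e+00, -6.65756211e-02]), 'qd': array([3.16248409e-04, 3.57365673e-04, 8.99966118e-07, 4.85244052e-04,
       6.43158981e-04, 3.30958899e-04]), 'effort': array([ 5.68744736e-05, -5.31811738e+01, -3.52733445e+01,  7.08298758e-02,
        2.44007679e-02, -1.18161383e-04]), 'eef_pos': array([234.53333858, 497.15821263, 184.18485585]), 'eef_rot': array([-3.14041400e+00, -4.57980315e-05,  2.70077161e+00]), 'wrist_force': array([-1.00057109,  0.39497469, -1.06607224]), 'moment': array([ 0.00258047,  0.0028168 , -0.00460108]), 'finger_gap': 94.66062028511558} 18.8
scene 438.1485543556118 438.1485543556118 319.6468350388319 242.16484366692347 array([[-5.98971920e-02,  7.54600211e-01, -6.53445367e-01,
         1.17085023e+03],
       [ 9.98183602e-01,  4.10376574e-02, -4.41067783e-02,
         4.64181066e+01],
       [-6.46711713e-03, -6.54900322e-01, -7.55687597e-01,
         8.06459677e+02],
       [ 0.00000000e+00,  0.00000000e+00,  0.00000000e+00,
         1.00000000e+00]])
top 446.79168768474835 446.79168768474835 322.60567100070557 239.44948853262358 array([[-1.64160334e-02, -9.95083247e-01,  9.76721307e-02,
         4.69657248e+02],
       [-9.99865020e-01,  1.64035003e-02, -9.31372765e-04,
         1.67365483e+01],
       [-6.75371391e-04, -9.76742363e-02, -9.95218211e-01,
         1.05962925e+03],
       [ 0.00000000e+00,  0.00000000e+00,  0.00000000e+00,
         1.00000000e+00]])
wrist 374.0842478995524 374.0842478995524 319.0872006116623 239.01982597768458 array([[-9.31389880e-04, -9.72075232e-01, -2.34667585e-01,
         6.79017090e+01],
       [ 9.99999264e-01, -1.08784794e-03,  5.37274226e-04,
         5.14525768e-01],
       [-7.77553617e-04, -2.34666911e-01,  9.72075530e-01,
        -2.00114243e+02],
       [ 0.00000000e+00,  0.00000000e+00,  0.00000000e+00,
         1.00000000e+00]])
```

View pics/scene0.png

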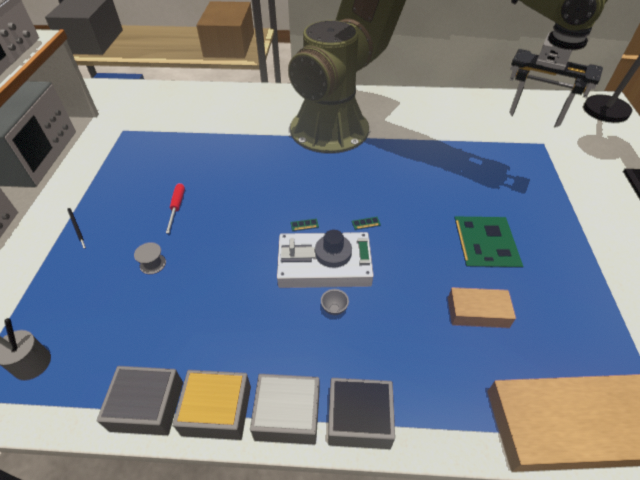

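View pics/top0.png

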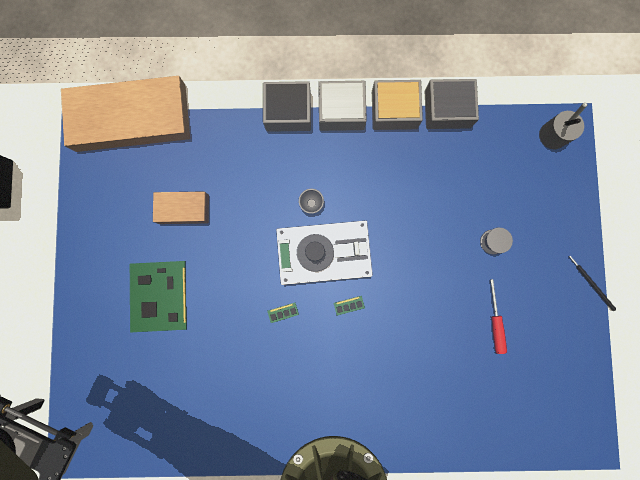

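View pics/wrist0.png

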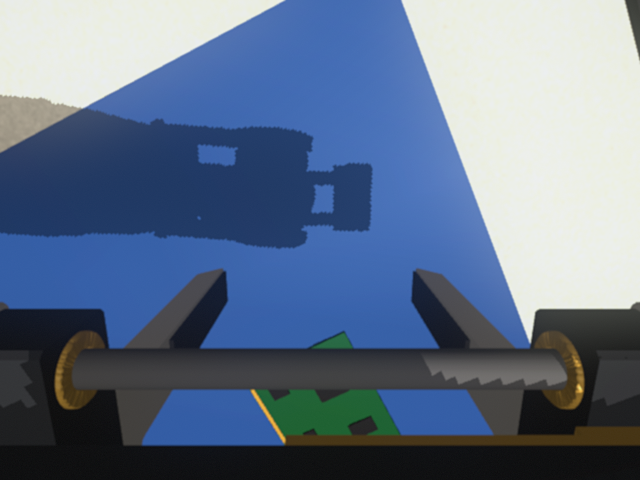

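The scene view shows the fixture at about (325,258), with the knob at (333,240). In the top view the knob is at (315,252), the slide is on the right at about (352,250), and the green jaw is on the left. I'll zoom in next.

```bash
python3 - <<'E'
import cv2,numpy as np
t=cv2.imread("pics/top0.png");s=cv2.imread("pics/scene0.png")
a=cv2.resize(t[210:300,265:385],None,fx=5,fy=5,interpolation=cv2.INTER_CUBIC)
b=cv2.resize(s[215:320,265:385],None,fx=5,fy=5,interpolation=cv2.INTER_CUBIC)
cv2.imwrite("pics/tz.png",a);cv2.imwrite("pics/sz.png",b)
E
```

```text
(no output)
```

View pics/tz.png

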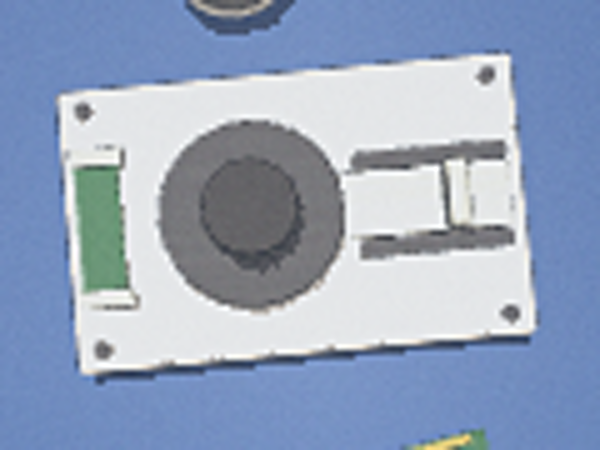

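View pics/sz.png

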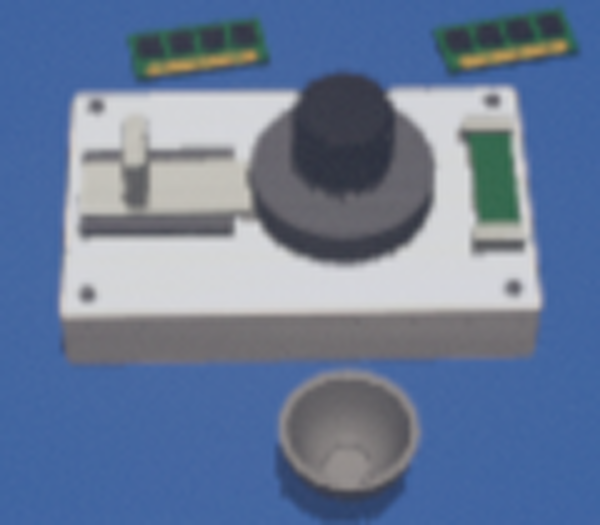

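The top zoom shows the knob-top centre at (249,205), block corners at (60,94), (510,55), (535,328) and (84,374), and the tab at about (457,192). In the scene zoom the knob top is at (343,112) and the tab top at about (135,140).

```bash
cat > h.py <<'E'
import numpy as np
from cell import vision,monitor
from scipy.spatial.transform import Rotation as R
def cal(n):
    c=vision.camera(n); return c
def ray(c,u,v,T=None):
    T=np.array(c["cam_to_world"]) if T is None else T
    d=T[:3,:3]@np.array([(u-c["cx"])/c["fx"],(v-c["cy"])/c["fy"],1]); return T[:3,3],d
def plane(c,u,v,z,T=None):
    o,d=ray(c,u,v,T); return o+d*(z-o[2])/d[2]
def tri(rs):
    A=np.zeros((3,3));b=np.zeros(3)
    for o,d in rs:
        d=d/np.linalg.norm(d);P=np.eye(3)-np.outer(d,d);A+=P;b+=P@o
    x=np.linalg.solve(A,b)
    return x,[np.linalg.norm((np.eye(3)-np.outer(d,d)/(d@d))@(x-o)) for o,d in rs]
E
python3 - <<'E'
from h import *
t=cal("top");s=cal("scene")
f=lambda p,o:(o[0]+(p[0]+.5)/5-.5,o[1]+(p[1]+.5)/5-.5)
T=lambda *p:f(p,(265,210)); S=lambda *p:f(p,(265,215))
c=[plane(t,*T(*p),40) for p in [(60,94),(510,55),(535,328),(84,374)]]
cs=[plane(s,*S(*p),40) for p in [(540,308),(62,313),(75,90),(518,88)]]
print("top corners",np.round(c,1),"\nscene corners",np.round(cs,1))
for name,q in(("top",c),("scene",cs)):
    q=np.array(q); print(name,[np.linalg.norm(q[i]-q[(i+1)%4]).round(1) for i in range(4)])
for k in range(4): print(tri([ray(t,*T(*[(60,94),(510,55),(535,328),(84,374)][k])),ray(s,*S(*[(540,308),(62,313),(75,90),(518,88)][k]))]))
print("knob",tri([ray(t,*T(249,205)),ray(s,*S(343,112))]),plane(t,*T(249,205),100),plane(s,*S(343,112),100))
print("shroud",tri([ray(t,*T(252,214)),ray(s,*S(341,175))]))
print("tab",tri([ray(t,*T(456,192)),ray(s,*S(135,140))]),plane(t,*T(456,192),81),plane(s,*S(135,140),81))
E
```

```text
top corners [[597.  121.1  40. ]
 [611.7 -86.2  40. ]
 [486.2 -94.3  40. ]
 [468.7 111.   40. ]] 
scene corners [[599.3 122.1  40. ]
 [613.4 -84.6  40. ]
 [483.4 -94.5  40. ]
 [470.8 114.2  40. ]]
top [np.float64(207.8), np.float64(125.7), np.float64(206.1), np.float64(128.7)]
scene [np.float64(207.1), np.float64(130.4), np.float64(209.1), np.float64(128.7)]
(array([597.32416916, 121.87131608,  37.33839853]), [np.float64(0.48862532081401877), np.float64(0.4886253208140659)])
(array([611.87330947, -85.67193569,  37.94304142]), [np.float64(0.7493034378259614), np.float64(0.7493034378259398)])
(array([486.12419782, -93.98530628,  43.04685867]), [np.float64(0.007959822752301492), np.float64(0.007959822752264593)])
(array([468.70785084, 112.83337401,  37.53697374]), [np.float64(1.57578861869311), np.float64(1.5757886186930916)])
knob (array([540.29854347,  33.68243845,  96.20318098]), [np.float64(0.2836350205602428), np.float64(0.28363502056023865)]) [540.00982566  33.89801645 100.        ] [543.68368991  33.4687111  100.        ]
shroud (array([539.39407326,  33.3268387 ,  52.58328475]), [np.float64(0.1239414690538051), np.float64(0.12394146905379773)])
tab (array([545.85876569, -57.27258362,  78.34558756]), [np.float64(0.2976899871487171), np.float64(0.29768998714872863)]) [545.62943808 -56.77544018  81.        ] [548.13812919 -57.19284632  81.        ]
```

```bash
python3 -m jog '[[-3.65,-2.2,0,0,0,0,100],[-3.65,-2.2,0,0,0,0,100],[-3.65,-2.2,0,0,0,0,100],[-3.65,-2.2,0,0,0,0,100],[-3.65,-2.2,0,0,0,0,100],[-3.65,-2.2,0,0,0,0,100],[-3.65,-2.2,0,0,0,0,100]]'
python3 -m jog '[[-3.65,-2.2,0,0,0,0,100],[-3.65,-2.2,0,0,0,0,100],[-3.65,-2.2,0,0,0,0,100],[-3.65,-2.2,0,0,0,0,100],[-3.65,-2.2,0,0,0,0,100],[-3.65,-2.2,0,0,0,0,100],[0,0,0,0,0,0,100]]'
```

```text
clock: 0.95
eef_pos: [400.7, 247.6, 184.9]
eef_rot: [3.141, 0.0, 2.701]
wrist_force: [-0.0, 1.0, -0.1]
finger_gap: 94.0
clock: 1.65
eef_pos: [543.3, 32.8, 184.2]
eef_rot: [-3.141, -0.0, 2.697]
wrist_force: [-0.3, 0.2, -0.1]
finger_gap: 93.7
```

```bash
python3 - <<'E'
from h import *
import cv2
s=monitor.read_state();c=cal("wrist");print(s["clock"],s["eef_pos"],s["eef_rot"],s["joints"],s["wrist_force"],s["moment"])
cv2.imwrite("pics/w1.png",c["color"])
np.savez("w1.npz",p=s["eef_pos"],r=s["eef_rot"])
E
```

```text
1.65 [543.28729133  32.76525123 184.1547468 ] [-3.14094229e+00 -1.35240775e-04  2.69704059e+00] [-6.77473442e-03  2.87915872e-01  1.53786163e+00 -5.49404426e-04
  1.31621338e+00 -1.13288058e+00] [-0.26349073  0.21265014 -0.09677547] [-0.00160777  0.02691637 -0.05531272]
```

View pics/w1.png

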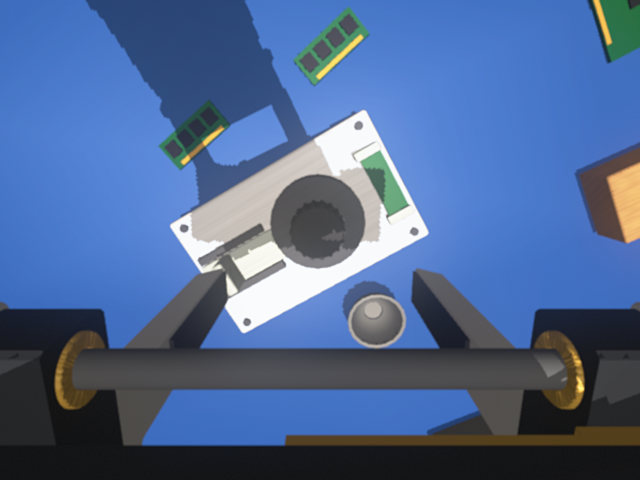

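The wrist view shows the knob between the fingers at about (318,229), the shroud at (318,221) and the tab at about (232,272). I'll refine the knob centre.

```bash
python3 - <<'E'
from h import *
import cv2
im=cv2.imread("pics/w1.png")
cv2.imwrite("pics/w1z.png",cv2.convertScaleAbs(cv2.resize(im[160:310,180:400],None,fx=3.6,fy=3.6,interpolation=cv2.INTER_CUBIC),alpha=1.8))
E
```

```text
(no output)
```

View pics/w1z.png

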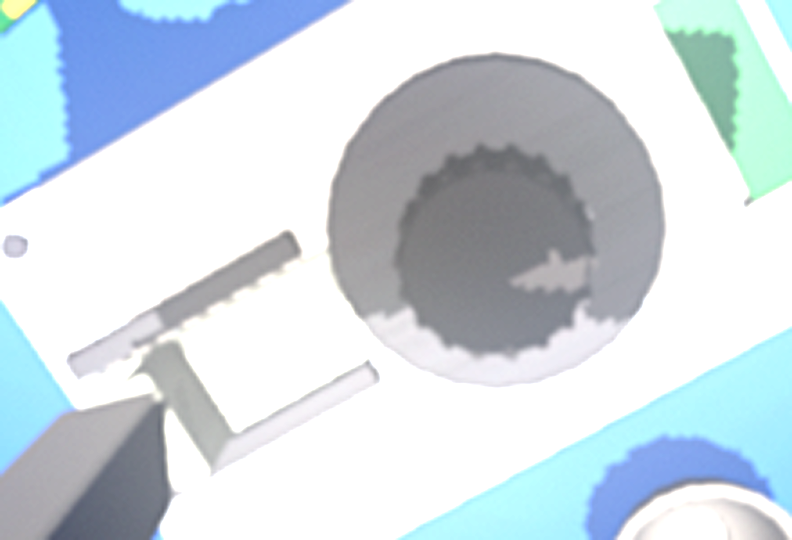

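```bash
cat >> h.py <<'E'
def wT(c,p,r):
    M=np.eye(4);M[:3,:3]=R.from_euler('xyz',r).as_matrix();M[:3,3]=p
    return M@np.array(c["tool_from_camera"])
E
python3 - <<'E'
from h import *
c=cal("wrist");t=cal("top");s=cal("scene");d=np.load("w1.npz");M=wT(c,d["p"],d["r"])
print("knob",plane(c,317.5,232.5,100,M),"shroud",plane(c,180+496/3.6-.4,160+219/3.6-.4,62,M))
print(tri([ray(c,317.5,232.5,M),ray(t,314.4,250.6),ray(s,333.2,237)]))
print("tab",plane(c,232.5,272.2,81,M))
print(monitor.read_state()["clock"])
E
```

```text
knob [538.94913315  34.15157724 100.        ] shroud [536.71365201  34.93465275  62.        ]
(array([540.0386468 ,  33.6985434 ,  95.83791582]), [np.float64(0.2569305245667891), np.float64(0.3882557348172773), np.float64(0.30790907457823574)])
tab [542.78183611 -48.07602757  81.        ]
1.85
```

```bash
python3 -m jog '[[0.35,0,2.9,0,0,0,100],[0,0,2.9,0,0,0,100],[0,0,2.9,0,0,0,100],[0,0,2.8,0,0,0,100],[0,0,0,0,0,0,100],[0,0,0,0,0,0,100]]' 25; python3 -c "
from cell import monitor;s=monitor.read_state();print(s['eef_pos'],s['moment'])"
```

```text
clock: 2.45
eef_pos: [538.6, 38.6, 70.7]
eef_rot: [3.141, 0.0, 2.702]
wrist_force: [-0.4, 0.2, 0.1]
finger_gap: 94.1
[538.62180312  38.58825908  70.68503288] [-0.05393456  0.02147062 -0.0156824 ]
```

```bash
python3 -m jog '[[-0.3,-0.37,0.3,0,0,0,100],[0,0,0,0,0,0,100],[0,0,0,0,0,0,100]]'; python3 - <<'E'
from h import *
import cv2
s=monitor.read_state();c=cal("wrist");print(s["eef_pos"])
M=wT(c,s["eef_pos"],s["eef_rot"]);W=np.linalg.inv(M)
im=c["color"].copy()
for z in(67,86,100):
    p=W@np.array([s["eef_pos"][0],s["eef_pos"][1],z,1]);print(c["fx"]*p[0]/p[2]+c["cx"],c["fy"]*p[1]/p[2]+c["cy"])
cv2.imwrite("pics/w2.png",cv2.convertScaleAbs(im,alpha=1.8))
E
```

```text
clock: 2.75
eef_pos: [540.1, 33.1, 67.6]
eef_rot: [3.141, 0.001, 2.701]
wrist_force: [0.5, 0.8, 0.8]
finger_gap: 94.0
[540.12212463  33.08761989  67.57316148]
318.0101493983563 272.54406553511365
317.9554943670763 284.46115478202034
317.9080049073063 294.8158488900088
```

View pics/w2.png

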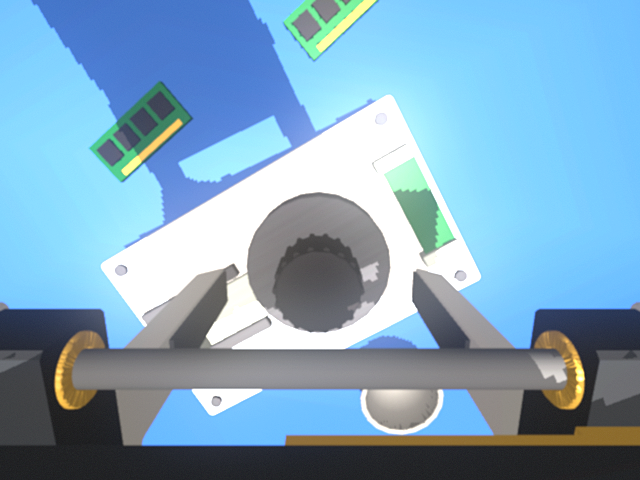

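The knob is centred left to right at (318,291), about 3 px above the expected (318,295). I'll shift 1.5 mm along tool +x and close.

```bash
python3 -m jog '[[0.15,0,0,0,0,0,100],[0,0,0,0,0,0,40],[0,0,0,0,0,0,40],[0,0,0,0,0,0,40],[0,0,0,0,0,0,40],[0,0,0,0,0,0,40]]' 30;  python3 -c "
from cell import monitor;s=monitor.read_state();print(s['eef_pos'],s['moment'],s['wrist_force'])"
```

```text
clock: 3.4
eef_pos: [538.4, 33.8, 66.8]
eef_rot: [-3.142, 0.0, 2.701]
wrist_force: [-0.1, 0.5, -0.1]
finger_gap: 57.3
[538.41012351  33.78490341  66.75618097] [-0.00233833  0.06666149  0.00692928] [-0.12820803  0.50223494 -0.07521083]
```

```bash
python3 -m jog '[[0,0,0,0,0,0,25],[0,0,0,0,0,0,25],[0,0,0,0,0,0,25],[0,0,0,0,0,0,25],[0,0,0,0,0,0,25],[0,0,0,0,0,0,25]]' 30;  cat > m.py <<'E'
from cell import monitor
import time
s=monitor.read_state()
m,f,p=s['moment'],s['wrist_force'],s['eef_pos']
print("t %.2f yaw %.3f Mz %.3f M %s F %s pos %s"%(s['clock'],s['eef_rot'][2],m[2],m.round(2),f.round(1),p.round(1)))
E
python3 m.py
```

```text
clock: 4.0
eef_pos: [538.2, 33.4, 66.7]
eef_rot: [-3.141, -0.0, 2.701]
wrist_force: [-2.5, -5.0, 2.5]
finger_gap: 41.3
t 4.00 yaw 2.701 Mz -0.053 M [-0.89  0.49 -0.05] F [-2.5 -5.   2.5] pos [538.2  33.4  66.7]
```

```bash
python3 -m jog '[[0,0,0,0,0,0.03,25],[0,0,0,0,0,0.03,25]]' >/dev/null; python3 m.py; python3 -m jog '[[0,0,0,0,0,0.03,25]]' >/dev/null; python3 m.py;python3 -m jog '[[0,0,0,0,0,0.03,25]]' >/dev/null; python3 m.py;python3 -m jog '[[0,0,0,0,0,0.03,25]]' >/dev/null; python3 m.py;python3 -m jog '[[0,0,0,0,0,0.0,25]]' ; python3 m.py
```

```text
t 4.20 yaw 2.640 Mz 0.283 M [-0.79  0.45  0.28] F [-2.4 -4.8  1.2] pos [538.2  33.4  66.7]
t 4.30 yaw 2.610 Mz 0.304 M [-0.83  0.51  0.3 ] F [-3.3 -4.1  2.2] pos [538.2  33.4  66.7]
t 4.40 yaw 2.580 Mz 0.312 M [-0.74  0.38  0.31] F [-2.9 -4.   0.1] pos [538.2  33.5  66.8]
t 4.50 yaw 2.550 Mz 0.313 M [-0.71  0.43  0.31] F [-2.4 -3.6  1.3] pos [538.2  33.5  66.7]
clock: 4.6
eef_pos: [538.3, 33.6, 66.7]
eef_rot: [-3.141, 0.0, 2.55]
wrist_force: [-1.9, -4.5, 2.0]
finger_gap: 41.3
t 4.60 yaw 2.550 Mz 0.058 M [-0.87  0.48  0.06] F [-1.9 -4.5  2. ] pos [538.3  33.6  66.7]
```

```bash
python3 -m jog '[[0,0,0,0,0,0.02,25]]' >/dev/null; python3 m.py; python3 -m jog '[[0,0,0,0,0,0.02,25]]' >/dev/null; python3 m.py;python3 -m jog '[[0,0,0,0,0,0.02,25]]' >/dev/null; python3 m.py;python3 -m jog '[[0,0,0,0,0,0.02,25]]' >/dev/null; python3 m.py;python3 -m jog '[[0,0,0,0,0,0.02,25]]' >/dev/null; python3 m.py;python3 -m jog '[[0,0,0,0,0,0.02,25]]' >/dev/null; python3 m.py
```

```text
t 4.70 yaw 2.532 Mz 0.262 M [-0.92  0.44  0.26] F [-1.8 -4.2  0.9] pos [538.3  33.6  66.7]
t 4.80 yaw 2.511 Mz 0.236 M [-0.81  0.35  0.24] F [-2.2 -4.7  1.8] pos [538.3  33.6  66.7]
t 4.90 yaw 2.491 Mz 0.323 M [-0.81  0.4   0.32] F [-2.9 -4.7  1.3] pos [538.3  33.6  66.7]
t 5.00 yaw 2.471 Mz 0.286 M [-0.87  0.43  0.29] F [-2.5 -5.   1.7] pos [538.3  33.6  66.7]
t 5.10 yaw 2.451 Mz 0.277 M [-0.84  0.42  0.28] F [-2.1 -4.7  1.3] pos [538.3  33.6  66.8]
t 5.20 yaw 2.431 Mz 0.265 M [-0.89  0.48  0.26] F [-2.3 -4.9  1.6] pos [538.3  33.6  66.7]
```

```bash
python3 -m jog '[[0,0,0,0,0,0.02,25]]' >/dev/null; python3 m.py; python3 -m jog '[[0,0,0,0,0,0.02,25]]' >/dev/null; python3 m.py;python3 -m jog '[[0,0,0,0,0,0.02,25]]' >/dev/null; python3 m.py;python3 -m jog '[[0,0,0,0,0,0.02,25]]' >/dev/null; python3 m.py;python3 -m jog '[[0,0,0,0,0,0.02,25]]' >/dev/null; python3 m.py;python3 -m jog '[[0,0,0,0,0,0.02,25]]' >/dev/null; python3 m.py
```

```text
t 5.30 yaw 2.410 Mz 0.259 M [-0.82  0.4   0.26] F [-1.5 -4.9  1.4] pos [538.3  33.6  66.7]
t 5.40 yaw 2.390 Mz 0.286 M [-0.94  0.41  0.29] F [-1.7 -4.8  1. ] pos [538.3  33.7  66.7]
t 5.50 yaw 2.370 Mz 0.269 M [-0.97  0.37  0.27] F [-2.3 -4.   1.3] pos [538.3  33.7  66.7]
t 5.60 yaw 2.350 Mz 0.296 M [-0.93  0.34  0.3 ] F [-2.5 -4.6  1.9] pos [538.4  33.7  66.7]
t 5.70 yaw 2.330 Mz 0.230 M [-0.88  0.35  0.23] F [-2.2 -4.   0.9] pos [538.4  33.7  66.7]
t 5.80 yaw 2.310 Mz 0.266 M [-0.94  0.27  0.27] F [-1.2 -5.1  1.3] pos [538.4  33.7  66.7]
```

```bash
python3 -m jog '[[0,0,0,0,0,0.02,25]]' >/dev/null; python3 m.py; python3 -m jog '[[0,0,0,0,0,0.02,25]]' >/dev/null; python3 m.py;python3 -m jog '[[0,0,0,0,0,0.02,25]]' >/dev/null; python3 m.py
```

```text
t 5.90 yaw 2.290 Mz 0.269 M [-0.94  0.33  0.27] F [-0.8 -4.6  1.1] pos [538.4  33.8  66.7]
t 6.00 yaw 2.269 Mz 0.260 M [-0.92  0.27  0.26] F [-1.3 -5.4  1.7] pos [538.4  33.7  66.8]
t 6.10 yaw 2.249 Mz 0.207 M [-0.95  0.17  0.21] F [-1.7 -4.5  0.9] pos [538.4  33.8  66.7]
```

```bash
python3 -m jog '[[0,0,0,0,0,0.02,25]]' >/dev/null; python3 m.py; python3 -m jog '[[0,0,0,0,0,0.02,25]]' >/dev/null; python3 m.py;python3 -m jog '[[0,0,0,0,0,0.02,25]]' >/dev/null; python3 m.py;python3 -m jog '[[0,0,0,0,0,0.02,25]]' >/dev/null; python3 m.py
```

```text
t 6.20 yaw 2.229 Mz 0.273 M [-0.86  0.1   0.27] F [-0.5 -4.8 -0.5] pos [538.5  33.8  66.7]
t 6.30 yaw 2.209 Mz 0.277 M [-0.95  0.05  0.28] F [-0.2 -4.6  0.8] pos [538.5  33.8  66.7]
t 6.40 yaw 2.189 Mz 0.258 M [-0.94  0.08  0.26] F [ 0.2 -3.8  0.3] pos [538.5  33.8  66.7]
t 6.50 yaw 2.169 Mz 0.222 M [-0.89 -0.03  0.22] F [-0.9 -4.  -0.9] pos [538.5  33.8  66.8]
```

```bash
python3 -m jog '[[0,0,0,0,0,0.02,25]]' >/dev/null; python3 m.py; python3 -m jog '[[0,0,0,0,0,0.02,25]]' >/dev/null; python3 m.py;python3 -m jog '[[0,0,0,0,0,0.02,25]]' >/dev/null; python3 m.py;python3 -m jog '[[0,0,0,0,0,0.02,25]]' >/dev/null; python3 m.py
```

```text
t 6.60 yaw 2.149 Mz 0.114 M [-0.88 -0.12  0.11] F [ 0.5 -4.7 -0.9] pos [538.5  33.8  66.8]
t 6.70 yaw 2.129 Mz 0.038 M [-0.82 -0.22  0.04] F [ 1.5 -3.3 -0.4] pos [538.5  33.9  66.8]
t 6.80 yaw 2.109 Mz 0.111 M [-0.75 -0.31  0.11] F [ 1.2 -3.4 -1.1] pos [538.5  33.8  66.7]
t 6.90 yaw 2.089 Mz 0.101 M [-0.71 -0.43  0.1 ] F [ 2.9 -3.9 -1.5] pos [538.5  33.9  66.7]
```

```bash
python3 -m jog '[[0,0,0,0,0,0.02,25]]' >/dev/null; python3 m.py; python3 -m jog '[[0,0,0,0,0,0.02,25]]' >/dev/null; python3 m.py
```

```text
t 7.00 yaw 2.069 Mz 0.232 M [-0.7  -0.45  0.23] F [ 2.2 -3.2 -3. ] pos [538.5  33.9  66.8]
t 7.10 yaw 2.049 Mz 0.330 M [-0.7  -0.52  0.33] F [ 1.6 -4.4 -2.7] pos [538.5  33.8  66.8]
```

```bash
python3 -m jog '[[0,0,0,0,0,0.02,25]]' >/dev/null; python3 m.py; python3 -m jog '[[0,0,0,0,0,0.02,25]]' >/dev/null; python3 m.py
```

```text
t 7.20 yaw 2.029 Mz 0.493 M [-0.63 -0.58  0.49] F [ 2.4 -4.  -3.2] pos [538.5  33.9  66.8]
t 7.30 yaw 2.010 Mz 0.637 M [-0.58 -0.63  0.64] F [ 3.  -2.5 -2.4] pos [538.5  33.9  66.8]
```

Torque dipped at yaw 2.15–2.09, then climbed to 0.64 at 2.01. It crosses the baseline at about 2.06, so I'll turn back 0.05 and release.

```bash
python3 -m jog '[[0,0,0,0,0,-0.025,25],[0,0,0,0,0,-0.025,25],[0,0,0,0,0,0,25]]' >/dev/null; python3 m.py; python3 -m jog '[[0,0,0,0,0,0,60],[0,0,0,0,0,0,100],[0,0,0,0,0,0,100],[0,0,0,0,0,0,100],[0,0,0,0,0,0,100],[0,0,0,0,0,0,100]]'; python3 m.py
```

```text
t 7.60 yaw 2.063 Mz 0.035 M [-0.53 -0.83  0.03] F [ 5.3 -1.9 -3.9] pos [538.5  33.9  66.8]
clock: 8.2
eef_pos: [538.4, 33.9, 66.8]
eef_rot: [3.142, -0.0, 2.061]
wrist_force: [0.6, -0.8, 0.5]
finger_gap: 85.8
t 8.20 yaw 2.061 Mz 0.000 M [-0.02  0.06  0.  ] F [ 0.6 -0.8  0.5] pos [538.4  33.9  66.8]
```

```bash
python3 -m jog '[[0,0,-3,0,0,0,100],[0,0,-4,0,0,0,100],[0,0,-4,0,0,0.14,60],[0,0,0,0,0,0.14,0],[0,0,0,0,0,0.14,0],[-4.5,0,0,0,0,0,0],[-4.5,0,0,0,0,0,0],[-3.5,0,0,0,0,0,0]]'; python3 -m jog '[[0,0,0,0,0,0,0],[0,0,0,0,0,0,0],[0,0,0,0,0,0,0],[0,0,0,0,0,0,0]]'; python3 - <<'E'
from h import *
import cv2
s=monitor.read_state();c=cal("wrist");print(s["clock"],s["eef_pos"],s["eef_rot"],s["joints"],s["finger_gap"])
cv2.imwrite("pics/w3.png",c["color"])
np.savez("w3.npz",p=s["eef_pos"],r=s["eef_rot"])
t=cal("top")["color"];cv2.imwrite("pics/t3.png",cv2.resize(t[210:300,265:385],None,fx=5,fy=5,interpolation=cv2.INTER_CUBIC))
E
```

```text
clock: 9.0
eef_pos: [547.0, -92.8, 176.9]
eef_rot: [3.141, 0.0, 1.641]
wrist_force: [0.8, 1.0, -0.0]
finger_gap: 49.4
clock: 9.4
eef_pos: [547.2, -89.9, 176.8]
eef_rot: [3.142, -0.0, 1.642]
wrist_force: [-0.2, 0.2, -0.0]
finger_gap: 17.3
9.4 [547.17196746 -89.86023552 176.82827393] [ 3.14153037e+00 -7.22417832e-05  1.64215536e+00] [-2.28872979e-01  3.16266687e-01  1.51839274e+00  9.05658662e-05
  1.30689510e+00 -3.00255628e-01] 17.28165051394014
```

View pics/w3.png

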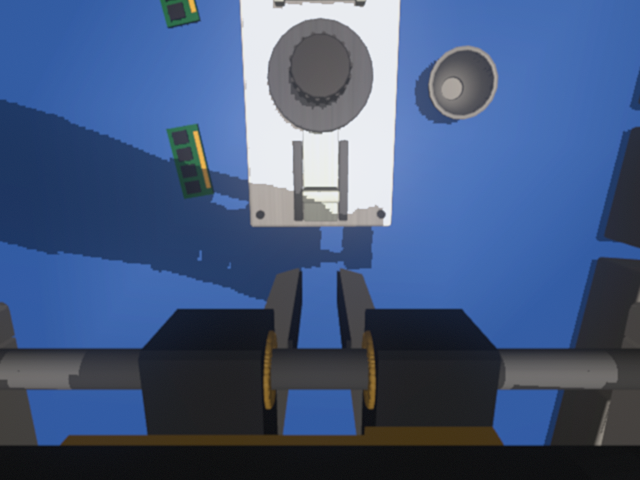

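View pics/t3.png

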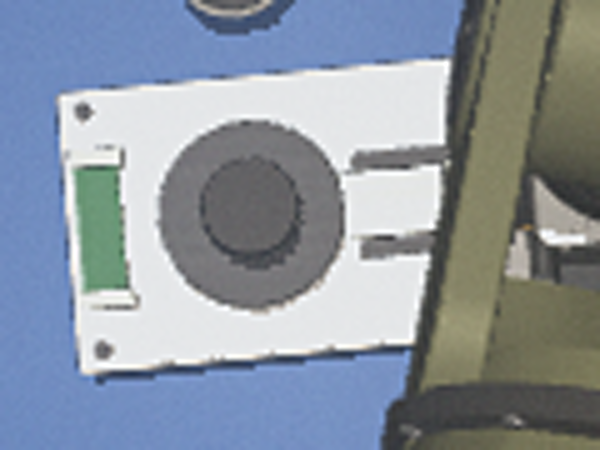

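The wrist view shows the knob at (320,65), the tab at about (321,196), the block's rear edge at row 226, and the fingers centred at column 320.

```bash
python3 - <<'E'
from h import *
import cv2
c=cal("wrist");d=np.load("w3.npz");M=wT(c,d["p"],d["r"])
print("edge",plane(c,321,226,40,M)); k=plane(c,320,65.5,100,M);print("knob",k)
for v in(188,195,202): print(v,plane(c,321,v,81,M))
im=cv2.imread("pics/w3.png");cv2.imwrite("pics/w3z.png",cv2.resize(im[170:240,270:370],None,fx=7,fy=7,interpolation=cv2.INTER_CUBIC))
E
```

```text
edge [549.10104962 -90.27306648  40.        ]
knob [539.20826521  33.73744561 100.        ]
188 [546.10640533 -51.4738212   81.        ]
195 [546.5011731  -56.97604195  81.        ]
202 [546.89941554 -62.52669215  81.        ]
```

View pics/w3z.png

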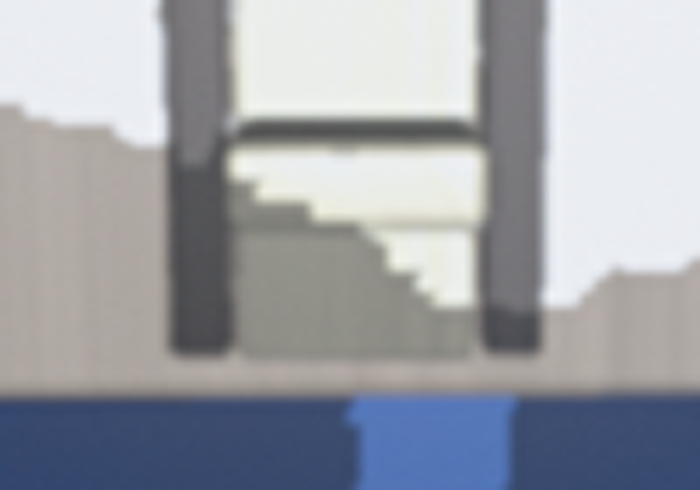

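```bash
python3 -m jog '[[0,0,3,0,0,0,0],[0,0,3,0,0,0,0],[0,0,3,0,0,0,0],[0,0,2.7,0,0,0,0],[0,0,0,0,0,0,0],[0,0,0,0,0,0,0]]'; python3 m.py;  python3 -m jog '[[0.3,0,0,0,0,0,0],[0.3,0,0,0,0,0,0],[0.2,0,0,0,0,0,0],[0.2,0,0,0,0,0,0],[0.2,0,0,0,0,0,0],[0,0,0,0,0,0,0]]'; python3 m.py
```

```text
clock: 10.15
eef_pos: [547.4, -90.7, 60.5]
eef_rot: [3.142, 0.0, 1.641]
wrist_force: [-0.3, 0.9, 0.9]
finger_gap: 0.3
t 10.15 yaw 1.641 Mz -0.028 M [-0.02  0.02 -0.03] F [-0.3  0.9  0.9] pos [547.4 -90.7  60.5]
clock: 10.75
eef_pos: [546.3, -78.7, 59.9]
eef_rot: [3.141, 0.0, 1.641]
wrist_force: [-0.6, 0.4, -0.3]
finger_gap: 0.2
t 10.75 yaw 1.641 Mz -0.021 M [-0.05 -0.   -0.02] F [-0.6  0.4 -0.3] pos [546.3 -78.7  59.9]
```

```bash
for i in 1; do python3 -m jog '[[0.1,0,0,0,0,0,0],[0.1,0,0,0,0,0,0]]'>/dev/null; python3 m.py; python3 -m jog '[[0.1,0,0,0,0,0,0],[0.1,0,0,0,0,0,0]]'>/dev/null; python3 m.py;python3 -m jog '[[0.1,0,0,0,0,0,0],[0.1,0,0,0,0,0,0]]'>/dev/null; python3 m.py; python3 -m jog '[[0.1,0,0,0,0,0,0],[0.1,0,0,0,0,0,0]]'>/dev/null; python3 m.py; done
```

```text
t 10.95 yaw 1.641 Mz -0.035 M [-0.06 -0.   -0.04] F [-0.4  0.3 -0.2] pos [546.1 -76.9  59.7]
t 11.15 yaw 1.641 Mz 0.003 M [-0.05  0.08  0.  ] F [-0.2  0.8 -1.3] pos [546.  -74.8  59.7]
t 11.35 yaw 1.641 Mz 0.023 M [-0.5   0.06  0.02] F [ 0.1 -2.4 -0.2] pos [545.9 -72.9  59.7]
t 11.55 yaw 1.641 Mz -0.032 M [-0.49  0.05 -0.03] F [-0.4 -2.1 -0.4] pos [545.8 -71.   59.8]
```

```bash
python3 -m jog '[[0.1,0,0,0,0,0,0],[0.1,0,0,0,0,0,0]]'>/dev/null; python3 m.py; python3 -m jog '[[0.1,0,0,0,0,0,0]]'>/dev/null; python3 m.py;python3 -m jog '[[0.05,0,0,0,0,0,0]]'>/dev/null; python3 m.py; python3 -m jog '[[0.05,0,0,0,0,0,0]]'>/dev/null; python3 m.py
```

```text
t 11.75 yaw 1.641 Mz -0.005 M [-0.44  0.04 -0.01] F [-0.9 -2.1 -0.3] pos [545.6 -68.9  59.8]
t 11.85 yaw 1.641 Mz -0.039 M [-0.45  0.03 -0.04] F [-0.9 -2.  -0.3] pos [545.5 -67.9  59.7]
t 11.95 yaw 1.641 Mz 0.017 M [-0.44 -0.02  0.02] F [ 0.  -2.7  0.5] pos [545.5 -67.4  59.7]
t 12.05 yaw 1.641 Mz 0.039 M [-0.45  0.02  0.04] F [ 0.8 -2.   0.6] pos [545.4 -66.9  59.7]
```

```bash
python3 -m jog '[[0.05,0,0,0,0,0,0]]'>/dev/null; python3 m.py; python3 -m jog '[[0.05,0,0,0,0,0,0]]'>/dev/null; python3 m.py
```

```text
t 12.15 yaw 1.641 Mz -0.022 M [-0.45  0.04 -0.02] F [ 0.7 -2.9  0.3] pos [545.4 -66.4  59.7]
t 12.25 yaw 1.641 Mz 0.016 M [-0.48  0.02  0.02] F [ 0.3 -1.3  0.2] pos [545.4 -65.9  59.8]
```

```bash
python3 -m jog '[[0.05,0,0,0,0,0,0],[0.05,0,0,0,0,0,0]]'>/dev/null; python3 m.py; python3 -m jog '[[0.05,0,0,0,0,0,0],[0.05,0,0,0,0,0,0]]'>/dev/null; python3 m.py
```

```text
t 12.45 yaw 1.641 Mz 0.028 M [-0.49  0.02  0.03] F [-0.4 -1.8 -0.3] pos [545.3 -64.9  59.7]
t 12.65 yaw 1.641 Mz 0.008 M [-0.49  0.02  0.01] F [ 0.3 -2.8  1.2] pos [545.2 -63.9  59.8]
```

```bash
python3 -m jog '[[0.05,0,0,0,0,0,0],[0.05,0,0,0,0,0,0]]'>/dev/null; python3 m.py; python3 -m jog '[[0.05,0,0,0,0,0,0],[0.05,0,0,0,0,0,0]]'>/dev/null; python3 m.py; python3 -m jog '[[0.05,0,0,0,0,0,0],[0.05,0,0,0,0,0,0]]'>/dev/null; python3 m.py
```

```text
t 12.85 yaw 1.641 Mz -0.040 M [-0.48  0.07 -0.04] F [ 0.2 -1.7  0.1] pos [545.2 -62.9  59.7]
t 13.05 yaw 1.641 Mz 0.007 M [-0.47  0.07  0.01] F [ 0.3 -2.7  0.2] pos [545.1 -61.9  59.7]
t 13.25 yaw 1.641 Mz 0.022 M [-0.51  0.06  0.02] F [ 0.1 -2.1  0.4] pos [545.  -60.9  59.8]
```

```bash
python3 -m jog '[[0.05,0,0,0,0,0,0],[0.05,0,0,0,0,0,0]]'>/dev/null; python3 m.py; python3 -m jog '[[0.05,0,0,0,0,0,0],[0.05,0,0,0,0,0,0]]'>/dev/null; python3 m.py
```

```text
t 13.45 yaw 1.641 Mz -0.021 M [-0.51  0.07 -0.02] F [-0.5 -2.4 -0.4] pos [545.  -59.9  59.7]
t 13.65 yaw 1.641 Mz -0.025 M [-0.47  0.06 -0.03] F [-0.4 -1.9  0.6] pos [544.9 -58.9  59.8]
```

Only the 2 N of friction so far, well past the cam stop. I'll creep on to the end stop.

```bash
python3 -m jog '[[0.04,0,0,0,0,0,0]]'>/dev/null; python3 m.py; python3 -m jog '[[0.04,0,0,0,0,0,0]]'>/dev/null; python3 m.py
```

```text
t 13.75 yaw 1.641 Mz 0.013 M [-0.48  0.12  0.01] F [-0.4 -2.2  0.5] pos [544.9 -58.5  59.8]
t 13.85 yaw 1.641 Mz -0.040 M [-0.47  0.1  -0.04] F [-0.3 -2.  -0.1] pos [544.8 -58.1  59.7]
```

```bash
python3 -m jog '[[0.04,0,0,0,0,0,0]]'>/dev/null; python3 m.py; python3 -m jog '[[0.04,0,0,0,0,0,0]]'>/dev/null; python3 m.py
```

```text
t 13.95 yaw 1.641 Mz 0.028 M [-0.5   0.09  0.03] F [-0.7 -2.5 -0.7] pos [544.8 -57.7  59.7]
t 14.05 yaw 1.641 Mz 0.058 M [-0.47  0.03  0.06] F [ 0.  -3.1 -0. ] pos [544.8 -57.3  59.7]
```

```bash
python3 -m jog '[[0.03,0,0,0,0,0,0]]'>/dev/null; python3 m.py; python3 -m jog '[[0.03,0,0,0,0,0,0]]'>/dev/null; python3 m.py
```

```text
t 14.15 yaw 1.641 Mz 0.038 M [-0.45  0.15  0.04] F [-0.1 -2.5  0.3] pos [544.8 -57.   59.8]
t 14.25 yaw 1.641 Mz -0.003 M [-0.63  0.06 -0.  ] F [-0.2 -2.2  0.4] pos [544.7 -56.8  59.7]
```

```bash
python3 -m jog '[[0.03,0,0,0,0,0,0]]'>/dev/null; python3 m.py
```

```text
t 14.35 yaw 1.641 Mz 0.012 M [-0.79  0.1   0.01] F [ 0.3 -3.8  0.9] pos [544.7 -56.5  59.8]
```

The force is rising at y = -56.5, about 16.5 mm after first contact, so that is the end stop. I'll back off and check.

```bash
python3 -m jog '[[-0.5,0,0,0,0,0,0],[-1.5,0,0,0,0,0,0],[-1.5,0,0,0,0,0,0],[0,0,-4,0,0,0,0],[0,0,-4,0,0,0,0],[0,0,-3.7,0,0,0,0],[0,0,0,0,0,0,0],[0,0,0,0,0,0,0]]'; python3 - <<'E'
from h import *
import cv2
s=monitor.read_state();c=cal("wrist");print(s["eef_pos"],s["wrist_force"])
M=wT(c,s["eef_pos"],s["eef_rot"])
cv2.imwrite("pics/w4.png",c["color"]);np.save("M4.npy",M)
E
```

```text
clock: 15.15
eef_pos: [547.3, -92.4, 176.9]
eef_rot: [3.141, 0.0, 1.64]
wrist_force: [0.3, 0.1, -1.2]
finger_gap: 0.2
[547.26241755 -92.35990087 176.90785454] [ 0.27061523  0.13635423 -1.23798352]
```

View pics/w4.png

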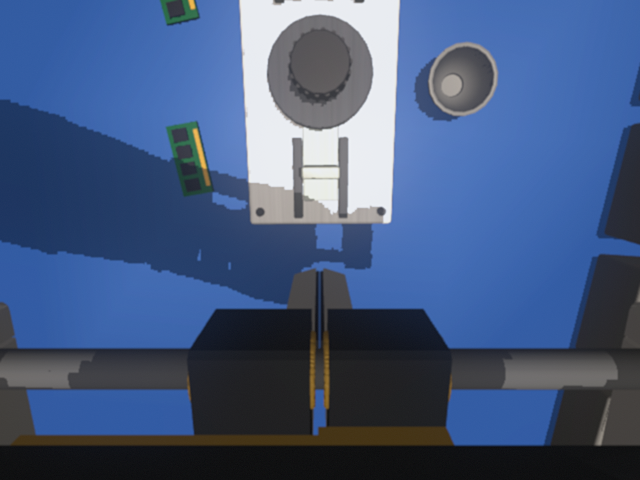

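The tab's top face is now at rows 167–178 instead of 191–202. After allowing for the 3 px camera shift, that is about 20.5 px, or roughly 16 mm. The bystanders in view haven't moved. Handing in.

```bash
python3 -c "
from cell import order,monitor
s=monitor.read_state();print(abs(s['qd']).max(),s['clock'])
print(order.sign_off())"
```

```text
0.014410765240347895 15.2
the job is handed in; nothing more can be done
None
```

The clamp is locked as far as I can measure: the knob sits in its notch and the lock slide is fully home. I handed the job in at 15.2 s; sign-off gives no verdict.

- **Knob:** I turned it clockwise in steps of 0.02–0.03 rad. The torque held at about 0.27 N m, dipped to about 0.04–0.11 N m around 0.55–0.61 rad, then climbed to 0.64 N m. I turned back 0.05 rad to about 0.64 rad from the start and let go there.
- **Slide:** I pushed it with the shut fingers. It went past the 6 mm cam stop on about 2 N of friction alone, reached its end stop about 16.5 mm after first contact, and was never pushed with more than about 4 N.
- **Last checks:** The wrist picture shows the tab moved by about 16 mm. The wrist force after retreat was about 1 N, so the robot was touching nothing. The modules and cup in view looked unmoved; I took no last picture of the other things, but the arm did not go near them at low height.
- **Disagreements:**
  - Measured torque stayed about 0.15 N m above the stated turning value and never went below zero in the dip, so I placed the notch by the shape of the curve. The slide going home confirmed it.
  - Two-view heights came out 3–4 mm low for the knob top and tab, and 9 mm low for the shroud.

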